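Zero the balance and set the thin glass flask on it

ROBOT

A 7-joint arm with a two-finger parallel gripper is mounted at the origin on the work surface. World frame = base frame: x ahead of the robot, y to its left, z up, the work surface at z = 0. Lengths are in m, angles in rad, forces in N, time in s.
With the tool pointing down it reaches from about 0.35 to 0.9 m from the base axis. Payload 8.1 kg.
Tool frame: the origin (TCP) lies on the centre line of the jaws, within the pads' length; the fingertips stand 8 mm ahead of it and the grasp point (between the pads) lies 11 mm behind it (robot.tip_reach is the distance from the TCP to the fingertips, in m); x points along the fingers, y is the direction in which the jaws open and shut, and the axes are right-handed (so a half turn about x gives the same grasp; the last joint's range is limited). The gripper opens to 85 mm and grips with 20 to 120 N. Pads are 22 mm wide; open, the fingers measure 114 mm over their backs; the gripper's body (76 mm by 85 mm) begins 54 mm behind the grasp point. The pads swing forward as they close: fully open they stand 13 mm farther back than shut.
Start: joints at [1.203, 0.434, 0.025, 1.573, -0.012, 1.134, -0.075], TCP at [0.164, -0.603, 0.216] pointing down, gripper open.
Joint ranges: [-2.62, 2.62], [-0.44, 2.09], [-1.27, 1.32], [0.08, 2.57], [-1.32, 4.46], [0.12, 2], [-2.74, 2.74]. Speed limits (rad/s): [2.22, 2.22, 3.01, 3.01, 3.14, 3.14, 3.14].

INTERFACE

Orientations are given as a unit quaternion [x, y, z, w].
In Python, from station import robot gives the robot as it stands.
- The arm moves only by the tool carry_out, never from a script. Its arguments are lists of equal length, an entry for each row: "translation": the shift along the world's x, y, z in mm, a list of three; "yaw": the turn about the world's z in rad. In form: {"translation": [[x, y, z], ...], "yaw": [yaw, ...]}. A call has 1 to 12 rows; each row shifts and turns the commanded pose from where the row before left it; what a row does not reach is not made up. A row lasts 1/12 s, in which the tool goes at most 41.7 mm and 7.16 degrees, less where a joint would pass 70% of its speed; a pose out of reach is approached as far as the arm can. A call with a gripper value outside its range is refused whole. "grip" is the finger opening in mm, from 0 to 85.4, set as the call begins (left out, the last holds). The fingers move at their own pace and stop on an object; "grip_force" is the grip in N (left out, the last holds). Time passes only in rows, so rows that do not move let the fingers close. It gives the time, the measured TCP pose, the force and the opening at its end, in the units of the state.
- robot.get_obs(): the state, without advancing time (a new reading comes with each control period).
- robot.get_image(name): name is "scene" or "top"; returns a dict with "frame" (400x640x3 uint8, red, green, blue), "vfov" (degrees; the focal length in pixels is half the picture's height over the tangent of half this angle, whatever the lens; pixels are square), "cx", "cy" (the principal point, pixels), "position" and "rotation" of the camera in the world. Camera axes: x right, y up, looking along -z (the intrinsics and any distortion apply to the point x, -y, -z); pixel columns grow to the right and rows downward; lengths in m; the calibration is good to about 2 mm. A picture is of the moment at which its call begins. There is no depth.
- robot.job_done(): hands the job in, once; it reports no verdict.
The state is a dict: "t": time; "joint_positions": joint angles; "joint_velocities": joint speeds; "joint_efforts": joint torques, N m; "eef_pos": TCP position; "tcp_rot": TCP orientation; "force": force on the tool from outside, world axes, zero at the start; "ft_torque": the same for the moment, N m; "width": finger opening in m.
Only numpy, scipy, OpenCV 4.12 (cv2) and the standard library are available. Lean on these libraries where they do the work, as an engineer would, in place of code of your own. Each camera call takes 0.05 s, during which the arm holds its last target. There are 200 camera calls.

TASK

Turn the balance's black tare knob anticlockwise back to its zero stop, and only then lift the open amber glass flask by its neck and set it down upright, gently, with its whole foot on the round weighing pan, and let go only once it stands there. The flask is thin glass and the balance is delicate: the glass cracks if it is gripped with much more than 50 N on each finger, the pan is spoiled if it is ever loaded with more than 10 N, and the flask must not be dropped or tipped over. Leave the other bottles standing where they are.

Things in the scene. Friction and masses are not known exactly. Their poses are not given: they have to be found in the camera images.
- balance: White laboratory balance with a blue control panel, fixed to the table: 300 mm (its x) by 200 mm (its y), top face 60 mm above the table. Origin under its centre at table height; its own -x side, with the knob, is turned towards the robot, give or take its yaw. A clear draught screen 40 mm high (top 100 mm above the table) stands on its top along the far edge (its x = 135 mm) and along both sides (its y = -93 and +93 mm, x from -5 to 135 mm) of the pan.
- tare_knob (a joint): Angle of the black tare knob on the balance: 0 at the zero stop, growing clockwise as seen from above; it starts somewhere between about 0.6 and 1.4 rad. It turns easily (0.03 N m of friction) and stays where it is left. At zero its white pointer stripe points to the long red tick, to the balance's own -x side.
- tare_knob_grip (a point): Grip point of the tare knob: on its upright axis, 37 mm above the balance's top (97 mm above the table), 7 mm below the top of the bar. The knob has an upright bar grip 42 mm long, 14 mm wide, with 30 mm of free height to pinch, above a disc of 44 mm across whose top lies 23 mm below this point. This point's frame turns with the knob: its x axis runs along the bar, and the white pointer stripe lies on the -x half.
- weigh_pan: Round flat steel weighing pan, 110 mm across, on the far half of the balance. Origin at the centre of its upper face, 80 mm above the table when empty. It is sprung and sinks 1 mm for each newton on it, straight down, to a stop at 12 mm.
- flask: Open conical amber glass flask, loose, standing upright on the table at the left or right of the balance, empty, about 70 to 120 g. 110 mm tall; origin at half height (55 mm above its foot), z up. Foot 66 mm across; the wall slopes in from 8 mm to 58 mm above the foot to a straight round neck 28 mm across from 58 to 104 mm above the foot, then a small lip 33 mm across. Take it by the neck from above; it is round, so any yaw will do.
- vial: Bystander: small amber bottle with a black cap and red label, 38 mm across, 85 mm tall, loose, origin at its foot.
- canister: Bystander: aluminium bottle with a white cap, 54 mm across, 105 mm tall, loose, origin at its foot.
- jar: Bystander: clear jar with a white lid and yellow label, 54 mm across, 60 mm tall, loose, origin at its foot.

How it is judged:
On the way, in this order (a step that is already met when the one before it is completed fails the run):
1. the tare knob is turned back to its zero stop (within 0.08 rad) while the flask is not yet on the pan (value of joint tare_knob below 0.08 rad and horizontal distance between flask and weigh_pan above 0.08 m), for 0.2 s.
2. the flask stands released on the weighing pan, its whole foot on it (horizontal distance between flask and weigh_pan below 0.022 m and z of flask in the frame of weigh_pan between 0.051 and 0.059 m and angle between flask's own z axis and vertical below 0.1 rad and contact force between flask and weigh_pan above 0.2 N and contact force between the fingers and flask below 0.05 N and linear speed of flask below 0.02 m/s and value of joint tare_knob below 0.08 rad), for 0.2 s.
At the end, for the whole second after the job is handed in: The flask stands upright (within 0.1 rad), released and at rest with its weight on the weighing pan, its axis within 22 mm of the pan's centre so that its whole foot is on the pan, and the tare knob is within 0.08 rad of its zero stop (all of step 2); the robot touches nothing.
It fails at once if the fingers press the flask with more than 110 N in all (both sides added) (contact force between the fingers and flask above 110 N).
It fails at once if the pan is loaded with more than 10 N by anything (contact force between weigh_pan and anything else above 10 N).
It fails at once if the flask is dropped: it falls free of the fingers at over 0.33 m/s, or comes down within 10 mm of the pan at over 0.3 m/s (a drop of about 6 mm or more) ((contact force between the fingers and flask below 0.05 N and linear speed of flask above 0.33 m/s) or (horizontal distance between flask and weigh_pan below 0.08 m and z of flask in the frame of weigh_pan below 0.065 m and linear speed of flask above 0.3 m/s)).
It fails at once if the flask is tipped over (more than 0.7 rad) (angle between flask's own z axis and vertical above 0.7 rad).
It fails at once if one of the other bottles is moved by more than 30 mm or knocked over (distance of any of vial, canister, jar from where it was at the start of the episode above 0.03 m or angle between any of vial, canister, jar's own z axis and vertical above 0.5 rad).
It also fails if it takes over 64 s, if anything falls off the work surface, if the arm or the gripper's body presses on something with over 40 N, if the wrist force passes 120 N, or if a joint passes its speed limit or range.

## Working session

There is one attempt and no reset: what is moved stays moved. The work goes in short steps, Python scripts to look and compute and a tool call to move; the robot and the scene stay as the last step left them, time stands still between calls to the robot, and variables do not carry over. Pictures are saved under pics/ and viewed, about 8 in all and at most 12, crops included, and the job is handed in when it is done.

Besides the shell and the picture viewer there is one more tool, called after "Call:" as a command line: name --pt "numbers of a row" for each row, then --argument value for the rest. carry_out: Moves the arm, as the interface text tells. Its arguments: {"type":"object","properties":{"translation":{"type":"array"},"yaw":{"type":"array"},"grip":{"type":"number"},"grip_force":{"type":"number"}},"required":["translation","yaw"]}

```bash
ls; mkdir -p pics
cat > h.py <<'E'
import numpy as np, cv2
from station import robot
def snap(n,tag):
    d=robot.get_image(n); cv2.imwrite(f'pics/{tag}.png',d['frame'][:,:,::-1]); np.save(f'pics/{tag}.npy',d,allow_pickle=True); return d
def load(tag): return np.load(f'pics/{tag}.npy',allow_pickle=True).item()
def rot(d):
    R=np.array(d['rotation'],float)
    if R.size==4:
        from scipy.spatial.transform import Rotation; R=Rotation.from_quat(R).as_matrix()
    return R.reshape(3,3)
def f(d): return 200/np.tan(np.radians(d['vfov'])/2)
def ray(d,u,v,z):
    D=d.get('distortion'); 
    r=rot(d)@np.array([(u-d['cx'])/f(d),-(v-d['cy'])/f(d),-1]); p=np.array(d['position']); return p+r*(z-p[2])/r[2]
def proj(d,P):
    c=rot(d).T@(np.array(P)-d['position']); return d['cx']+f(d)*c[0]/-c[2], d['cy']-f(d)*c[1]/-c[2]
E
python3 - <<'E'
from h import *
for n in('top','scene'):
    d=snap(n,n+'0'); print({k:v for k,v in d.items() if k!='frame'})
a=[cv2.imread(f'pics/{n}0.png') for n in('top','scene')]
o=robot.get_obs();print(o['eef_pos'],o['tcp_rot'],o['width'])
E
```

```text
pics
{'vfov': 55.58638147927202, 'cx': 308.06474284364134, 'cy': 197.03493534739414, 'position': array([0.40315504, 0.00603007, 0.87326627]), 'rotation': array([-0.05672835,  0.0580794 ,  0.70600944, -0.70353348])}
{'vfov': 44.13747338703438, 'cx': 323.51767554477385, 'cy': 197.6182060001866, 'position': array([ 1.2279961 , -0.03104055,  0.92485606]), 'rotation': array([0.24627481, 0.24121816, 0.65040852, 0.67685396])}
[ 0.16337829 -0.60279041  0.21550166] [-0.70080473 -0.09380033  0.70104001 -0.09282853] 0.0856465520574357
```

View pics/top0.png

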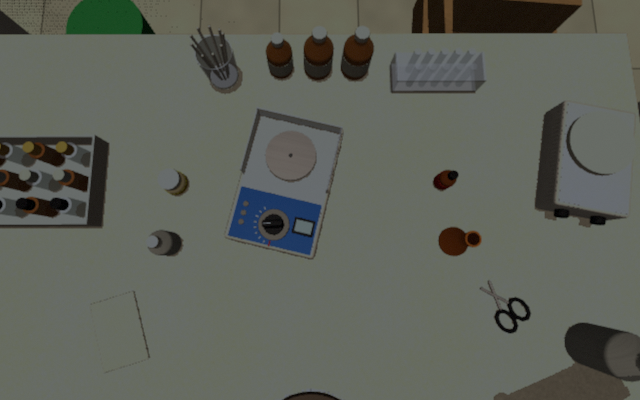

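View pics/scene0.png

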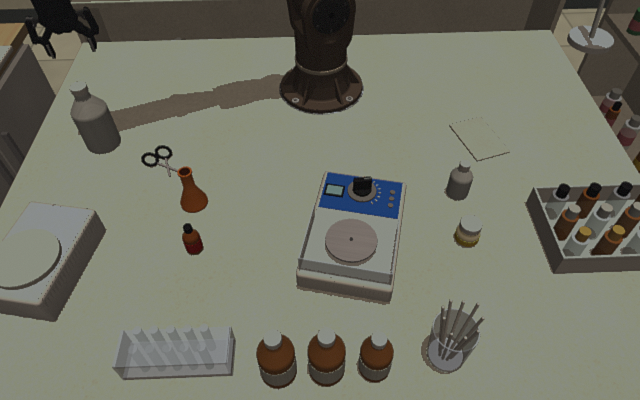

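The top view shows the knob near (272,225), the pan at (291,156), the flask's foot at (454,241) and lip at (473,239), and the vial at (445,181). Next I'll enlarge the knob and the flask.

Run:
```python
from h import *
im=cv2.imread('pics/top0.png'); im=np.clip(im.astype(float)*1.8,0,255).astype(np.uint8)
a=cv2.resize(im[100:260,220:350],None,fx=3.6,fy=3.6,interpolation=cv2.INTER_CUBIC)   
b=cv2.resize(im[210:274,430:490],None,fx=5,fy=5,interpolation=cv2.INTER_CUBIC)
o=np.zeros((576,800,3),np.uint8); o[:a.shape[0],:a.shape[1]]=a; o[:b.shape[0],480:480+b.shape[1]]=b
k=cv2.resize(im[208:240,255:287],None,fx=7.5,fy=7.5,interpolation=cv2.INTER_CUBIC); o[330:570,480:720]=k
cv2.imwrite('pics/crop0.png',o)
d=load('top0')
print('pan',ray(d,291,156,.08),'knob',ray(d,272,224,.1),'foot',ray(d,454,241,.003),'lip',ray(d,473,239,.11))
```

```text
pan [0.62304145 0.04074589 0.08      ] knob [0.47443682 0.07812681 0.1       ] foot [ 0.44306111 -0.32858872  0.003     ] lip [ 0.44200261 -0.3257998   0.11      ]
```

View pics/crop0.png

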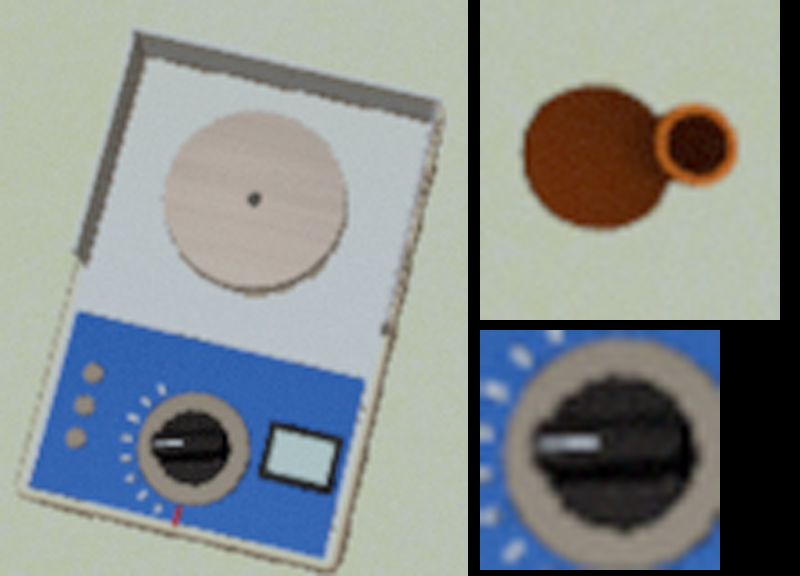

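```bash
cat >> h.py <<'E'
from scipy.spatial.transform import Rotation as Ro
def st():
    o=robot.get_obs(); R=Ro.from_quat(o['tcp_rot']).as_matrix()
    print('t',round(o['t'],2),'tcp',np.round(np.array(o['eef_pos'])*1000,1),'y-yaw',round(np.arctan2(R[1,1],R[0,1]),3),'xax',np.round(R[:,0],3),'F',np.round(o['force'],1),'w',round(o['width']*1000,1),'j',np.round(o['joint_positions'],2))
E
python3 - <<'E'
from h import *
d=load('top0'); c=lambda x,y,z:ray(d,220+x/3.6,100+y/3.6,z)
k=lambda x,y,z:ray(d,255+(x-480)/7.5,208+(y-330)/7.5,z)
ang=lambda a,b:np.arctan2(*(b-a)[1::-1])
print('pan',c(255,199,.08)); print('knob ring',c(194,448,.062),'disc',k(615,452,.074))
print('tick',c(178,515,.06))
print('flask',ray(d,453.6,241.4,.004),ray(d,473.2,239,.11))
print('-x dirs',ang(c(77,312,.06),c(28,488,.06)),ang(c(365,380,.06),c(327,557,.06)),'y dir',ang(c(365,380,.06),c(77,312,.06))+np.pi/2)
print('tick dir',ang(c(194,448,.062),c(178,515,.06)))
print('stripe',k(540,444,.104),k(600,441,.104),ang(k(600,441,.104),k(540,444,.104)))
st()
E
```

```text
pan [0.62465    0.04111125 0.08      ]
knob ring [0.47697245 0.07761528 0.062     ] disc [0.47626271 0.07843527 0.074     ]
tick [0.43749903 0.08681992 0.06      ]
flask [ 0.44211207 -0.3272322   0.004     ] [ 0.44200118 -0.32620078  0.11      ]
-x dirs 2.8976972938704377 2.9229963036469098 y dir 2.903851678920917
tick dir 2.912500921857642
stripe [0.47575966 0.09604973 0.104     ] [0.4765172  0.07981368 0.104     ] 1.617420300217165
t 0.1 tcp [ 163.4 -602.8  215.5] y-yaw -1.306 xax [-0.001  0.001 -1.   ] F [ 0.5  0.9 -0.3] w 85.6 j [ 1.2   0.44  0.03  1.57 -0.01  1.13 -0.08]
```

Call:
carry_out --pt "20 25 0" --pt "20 25 0" --pt "20 25 0" --pt "20 25 0" --pt "20 25 0" --pt "20 25 0" --pt "20 25 0" --pt "20 25 0" --pt "20 25 0" --pt "20 25 0" --pt "20 25 0" --pt "20 25 0" --yaw '[0.056,0.056,0.056,0.056,0.056,0.056,0.056,0.056,0.056,0.056,0.056,0.056]' --grip 50

```text
t: 1.1
eef_pos: [0.404, -0.3018, 0.216]
tcp_rot: [-0.63, -0.32, 0.631, -0.32]
force: [0.1, -0.4, -0.1]
width: 0.0499
```

Call:
carry_out --pt "6 32 0" --pt "6 32 0" --pt "6 32 0" --pt "6 32 0" --pt "6 32 0" --pt "6 32 0" --pt "6 32 0" --pt "6 32 0" --pt "6 32 0" --pt "6 32 0" --pt "6 29 0" --pt "0 0 0" --yaw '[0.056,0.056,0.056,0.056,0.056,0.056,0.056,0.056,0.056,0.056,0.056,0.056]'

```text
t: 2.1
eef_pos: [0.4699, 0.0524, 0.2166]
tcp_rot: [0.489, 0.512, -0.487, 0.511]
force: [-0.3, 0.4, 0.3]
width: 0.0501
```

```bash
python3 -c "
from h import *; st()"
```

```text
t 2.1 tcp [469.9  52.4 216.6] y-yaw 0.048 xax [ 0.001  0.003 -1.   ] F [-0.3  0.4  0.3] w 50.1 j [ 0.29  0.25 -0.61  1.89  0.16  1.05 -0.34]
```

Call:
carry_out --pt "7 25.5 0" --pt "0 0 -20" --pt "0 0 -20" --pt "0 0 -20" --pt "0 0 -20" --pt "0 0 -16" --pt "0 0 0" --yaw '[0,0,0,0,0,0,0]'

```text
t: 2.68
eef_pos: [0.4743, 0.0705, 0.1173]
tcp_rot: [0.489, 0.511, -0.492, 0.508]
force: [-0.1, -0.1, 0.2]
width: 0.0499
```

Run:
```python
from h import *
st(); d=snap('top','t1'); s=snap('scene','s1')
a=cv2.resize(d['frame'][190:260,230:320],None,fx=5,fy=5,interpolation=cv2.INTER_CUBIC)
b=cv2.resize(s['frame'][150:220,320:400],None,fx=4.2,fy=5,interpolation=cv2.INTER_CUBIC)
o=np.hstack([a,b]); cv2.imwrite('pics/c1.png',np.clip(o[:,:,::-1]*1.7,0,255))
o=robot.get_obs()['eef_pos']; print(proj(d,o),proj(s,o))
```

```text
t 2.68 tcp [474.3  70.5 117.3] y-yaw 0.038 xax [-0.005 -0.001 -1.   ] F [-0.1 -0.1  0.2] w 49.9 j [ 0.19  0.38 -0.57  2.    0.28  0.84 -0.5 ]
(np.float64(274.51820535414447), np.float64(222.2055074066277)) (np.float64(358.8781817926242), np.float64(172.9070967782752))[ WARN:0@6.958] global loadsave.cpp:1063 imwrite_ Unsupported depth image for selected encoder is fallbacked to CV_8U.
```

View pics/c1.png

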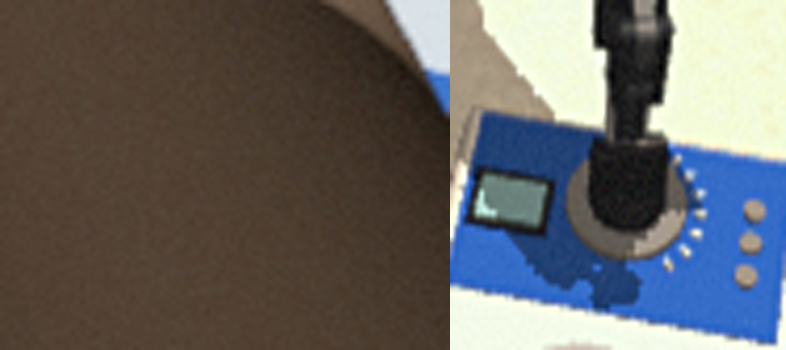

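The top view is blocked by the arm. The scene crop shows the gripper over the knob, slightly short in y. I'll correct that, lower and pinch.

Call:
carry_out --pt "2.5 7.5 0" --pt "0 0 -12" --pt "0 0 -12" --pt "0 0 -2" --pt "0 0 0" --yaw '[0.008,0,0,0,0]'

```text
t: 3.2
eef_pos: [0.4792, 0.0792, 0.0946]
tcp_rot: [0.488, 0.511, -0.488, 0.511]
force: [0.9, 0.7, 0.7]
width: 0.0501
```

Call:
carry_out --pt "0 0 0" --pt "0 0 0" --pt "0 0 0" --pt "0 0 0" --pt "0 0 0" --pt "0 0 0" --yaw '[0,0,0,0,0,0]' --grip 10 --grip_force 25

```text
t: 3.7
eef_pos: [0.4791, 0.0787, 0.0944]
tcp_rot: [0.489, 0.511, -0.488, 0.511]
force: [-0.8, 0.9, -0.5]
width: 0.0104
```

```bash
python3 -c "
from h import *; st()"
```

```text
t 3.7 tcp [479.1  78.7  94.4] y-yaw 0.046 xax [ 0. -0. -1.] F [-0.8  0.9 -0.5] w 10.4 j [ 0.16  0.42 -0.56  2.01  0.31  0.79 -0.54]
```

Call:
carry_out --pt "0 0 0" --pt "0 0 0" --pt "0 0 0" --yaw '[0,0,0]' --grip 0

```text
t: 3.95
eef_pos: [0.479, 0.0788, 0.0942]
tcp_rot: [0.488, 0.511, -0.488, 0.511]
force: [0.1, 0.3, -0.7]
width: 0.0004
```

Run:
```python
from h import *
st(); s=snap('scene','s2')
b=cv2.resize(s['frame'][130:220,310:410],None,fx=6,fy=6,interpolation=cv2.INTER_CUBIC).astype(float)
cv2.imwrite('pics/c2.png',np.clip(b[:,:,::-1]*2.5,0,255).astype(np.uint8))
```

```text
t 3.95 tcp [479.   78.8  94.2] y-yaw 0.046 xax [-0.  0. -1.] F [ 0.1  0.3 -0.7] w 0.4 j [ 0.16  0.42 -0.56  2.01  0.31  0.79 -0.54]
```

View pics/c2.png

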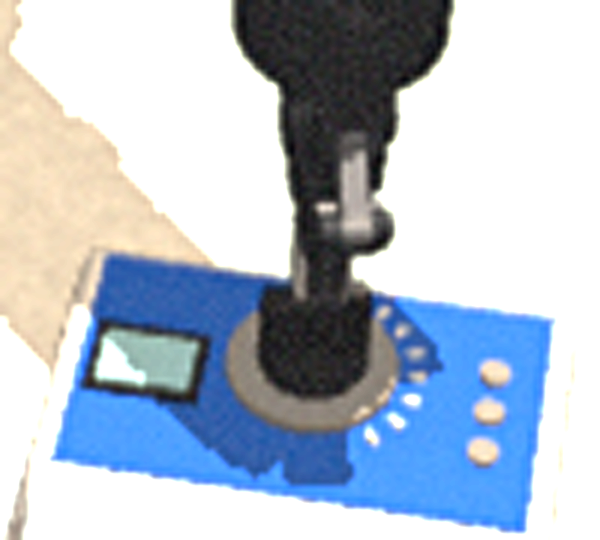

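Run:
```python
from h import *
s=load('s2'); o=robot.get_obs(); print(getattr(robot,'tip_reach',None),[a for a in dir(robot) if a[0]!='_'])
for P in [(.479,.079,.086),(.479,.079,.104),(.479,.079,.06),(.4766,.078,.104),(.479,.079,.15),(.4375,.0868,.06),(.6246,.0411,.08)]:
    u,v=proj(s,P); print(P,(u,v),'crop',((u-310)*6,(v-130)*6))
d=load('s1'); print(np.abs(d['frame'].astype(int)-s['frame']).sum())
```

```text
0.008 ['MotionError', 'get_image', 'get_obs', 'job_done', 'tip_reach']
(0.479, 0.079, 0.086) (np.float64(361.63184578714004), np.float64(183.95688321026205)) crop (np.float64(309.7910747228402), np.float64(323.7412992615723))
(0.479, 0.079, 0.104) (np.float64(362.05264759482725), np.float64(178.62262549614684)) crop (np.float64(312.3158855689635), np.float64(291.73575297688103))
(0.479, 0.079, 0.06) (np.float64(361.0418116694536), np.float64(191.43639966281464)) crop (np.float64(306.2508700167215), np.float64(368.6183979768878))
(0.4766, 0.078, 0.104) (np.float64(361.5171745495951), np.float64(177.85372103226317)) crop (np.float64(309.1030472975706), np.float64(287.122326193579))
(0.479, 0.079, 0.15) (np.float64(363.1767286515146), np.float64(164.3733092185354)) crop (np.float64(319.06037190908773), np.float64(206.23985531121247))
(0.4375, 0.0868, 0.06) (np.float64(362.8004741519834), np.float64(178.17825558588564)) crop (np.float64(316.80284491190037), np.float64(289.0695335153138))
(0.6246, 0.0411, 0.08) (np.float64(349.54206990914776), np.float64(238.01910689049177)) crop (np.float64(237.25241945488654), np.float64(648.1146413429506))
1501362
```

The fingers shut on nothing. In the picture their tips sit at about the level of the bar's top (crop row 300), higher than the reading implies. I'll probe downward with the fingers shut to find the true height.

Call:
carry_out --pt "0 0 -2" --pt "0 0 0" --yaw '[0,0]'

```text
t: 4.17
eef_pos: [0.4789, 0.0787, 0.0919]
tcp_rot: [0.488, 0.511, -0.488, 0.511]
force: [-0.4, -0.8, -0.6]
width: 0.0002
```

Call:
carry_out --pt "0 0 -2" --pt "0 0 0" --yaw '[0,0]'

```text
t: 4.33
eef_pos: [0.4789, 0.0787, 0.0899]
tcp_rot: [0.488, 0.511, -0.489, 0.511]
force: [-0.4, 0.5, 0.2]
width: -0.0001
```

Call:
carry_out --pt "0 0 -2" --pt "0 0 0" --yaw '[0,0]'

```text
t: 4.5
eef_pos: [0.4792, 0.0788, 0.0889]
tcp_rot: [0.488, 0.511, -0.488, 0.512]
force: [-2.6, -1.4, 11.3]
width: -0.0003
```

Call:
carry_out --pt "0 0 -2" --pt "0 0 0" --yaw '[0,0]'

```text
t: 4.67
eef_pos: [0.4796, 0.0789, 0.0886]
tcp_rot: [0.488, 0.511, -0.488, 0.512]
force: [-10.0, -3.1, 36.3]
width: 0.0001
```

Run:
```python
from h import *
st(); s=snap('scene','s3')
b=cv2.resize(s['frame'][150:200,335:390],None,fx=10,fy=10,interpolation=cv2.INTER_CUBIC).astype(float)
cv2.imwrite('pics/c3.png',np.clip(b[:,:,::-1]*5,0,255).astype(np.uint8))
```

```text
t 4.67 tcp [479.6  78.9  88.6] y-yaw 0.046 xax [ 0.002 -0.001 -1.   ] F [-10.   -3.1  36.3] w 0.1 j [ 0.15  0.43 -0.55  2.02  0.32  0.77 -0.55]
```

View pics/c3.png

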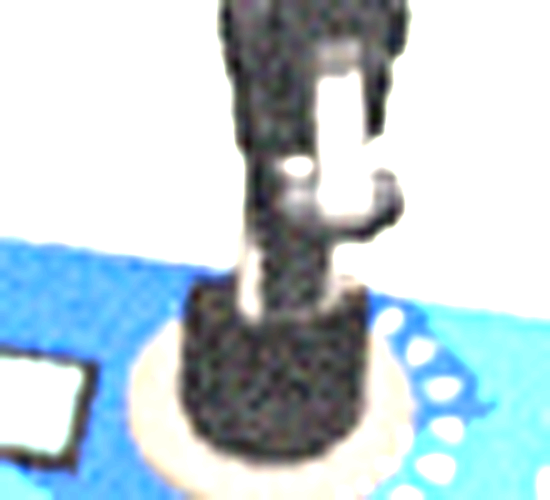

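Contact came at a reading of z≈0.089, so the real tips are about 15 mm above the reported TCP instead of 8 mm below it. The reading is about 23 mm low here. I'll back off, open and lower by touch.

Call:
carry_out --pt "0 0 6" --pt "0 0 4" --pt "0 0 0" --pt "0 0 0" --pt "0 0 0" --yaw '[0,0,0,0,0]' --grip 40

```text
t: 5.13
eef_pos: [0.4788, 0.0787, 0.0958]
tcp_rot: [0.488, 0.511, -0.489, 0.511]
force: [-0.8, -0.3, -0.7]
width: 0.0399
```

Call:
carry_out --pt "0 0 -6" --pt "0 0 -5" --pt "0 0 -5" --pt "0 0 0" --yaw '[0,0,0,0]'

```text
t: 5.47
eef_pos: [0.4782, 0.0785, 0.0788]
tcp_rot: [0.488, 0.512, -0.489, 0.511]
force: [-0.7, 0.4, -0.0]
width: 0.0398
```

Call:
carry_out --pt "0 0 -5" --pt "0 0 -5" --pt "0 0 0" --yaw '[0,0,0]'

```text
t: 5.72
eef_pos: [0.4785, 0.0786, 0.0692]
tcp_rot: [0.488, 0.512, -0.489, 0.511]
force: [-0.0, 0.1, 0.1]
width: 0.0399
```

Call:
carry_out --pt "0 0 0" --pt "0 0 0" --pt "0 0 0" --pt "0 0 0" --pt "0 0 0" --yaw '[0,0,0,0,0]' --grip 5

```text
t: 6.13
eef_pos: [0.4778, 0.0788, 0.0704]
tcp_rot: [0.488, 0.512, -0.489, 0.511]
force: [-4.9, -1.1, 4.5]
width: 0.0133
```

Gripped on the bar (13.3 mm). Now turning it anticlockwise.

Call:
carry_out --pt "0 0 0" --pt "0 0 0" --pt "0 0 0" --pt "0 0 0" --pt "0 0 0" --pt "0 0 0" --pt "0 0 0" --yaw '[0.1,0.1,0.1,0.1,0.1,0.1,0]'

```text
t: 6.72
eef_pos: [0.4775, 0.0788, 0.0703]
tcp_rot: [0.313, 0.635, -0.314, 0.633]
force: [-7.0, -0.6, 6.4]
width: 0.0134
```

Call:
carry_out --pt "0 0 0" --pt "0 0 0" --pt "0 0 0" --pt "0 0 0" --pt "0 0 0" --pt "0 0 0" --pt "0 0 0" --yaw '[0.1,0.1,0.1,0.1,0.1,0.1,0]'

```text
t: 7.3
eef_pos: [0.4773, 0.0785, 0.0703]
tcp_rot: [0.112, 0.699, -0.113, 0.697]
force: [-6.9, -1.2, 9.3]
width: 0.0131
```

```bash
python3 -c "
from h import *; st(); print(robot.get_obs()['ft_torque'])"
```

```text
t 7.3 tcp [477.3  78.5  70.3] y-yaw 1.253 xax [-0.003 -0.001 -1.   ] F [-6.9 -1.2  9.3] w 13.1 j [ 0.36  0.54 -0.85  2.02  0.56  0.82  0.44]
[-0.13102517  1.63159156  0.05127377]
```

Call:
carry_out --pt "0 0 0" --pt "0 0 0" --pt "0 0 0" --yaw '[0.04,0.04,0]'

```text
t: 7.55
eef_pos: [0.4773, 0.0785, 0.0703]
tcp_rot: [0.085, 0.703, -0.086, 0.701]
force: [-8.4, -1.4, 8.9]
width: 0.0133
```

```bash
python3 -c "
from h import *; st(); print(robot.get_obs()['ft_torque'])"
```

```text
t 7.55 tcp [477.3  78.5  70.3] y-yaw 1.329 xax [-0.003 -0.001 -1.   ] F [-8.4 -1.4  8.9] w 13.3 j [ 0.37  0.55 -0.87  2.02  0.57  0.83  0.5 ]
[-0.18089084  1.62613139 -0.0019192 ]
```

Call:
carry_out --pt "0 0 0" --pt "0 0 0" --yaw '[0.04,0]'

```text
t: 7.72
eef_pos: [0.4774, 0.0784, 0.0704]
tcp_rot: [0.071, 0.704, -0.072, 0.703]
force: [-7.6, -1.8, 8.3]
width: 0.0131
```

```bash
python3 -c "
from h import *; st(); print(robot.get_obs()['ft_torque'])"
```

```text
t 7.72 tcp [477.4  78.4  70.4] y-yaw 1.367 xax [-0.002 -0.001 -1.   ] F [-7.6 -1.8  8.3] w 13.1 j [ 0.38  0.56 -0.88  2.02  0.58  0.83  0.53]
[-0.19859399  1.53897348 -0.58817524]
```

The stop is reached (moment −0.59 N m). I'll release, lift, and move toward the flask.

Call:
carry_out --pt "0 0 0" --pt "0 0 0" --pt "0 0 0" --pt "0 0 10" --pt "0 0 15" --pt "0 0 20" --pt "0 0 20" --pt "0 0 20" --pt "0 0 20" --pt "0 0 20" --yaw '[0,0,0,0,0,0,0,0,0,0]' --grip 45

```text
t: 8.55
eef_pos: [0.479, 0.079, 0.197]
tcp_rot: [0.072, 0.703, -0.072, 0.704]
force: [1.2, -0.6, 0.1]
width: 0.0451
```

Call:
carry_out --pt "0 -30 0" --pt "0 -30 0" --pt "0 -30 0" --pt "0 -30 0" --pt "0 -30 0" --pt "0 -30 0" --pt "0 -30 0" --pt "0 -30 0" --pt "0 0 0" --yaw '[-0.11,-0.11,-0.11,-0.11,-0.11,-0.11,-0.11,-0.11,0]'

```text
t: 9.3
eef_pos: [0.4786, -0.168, 0.1956]
tcp_rot: [0.369, 0.603, -0.37, 0.603]
force: [-0.1, -0.3, -0.5]
width: 0.0449
```

Run:
```python
from h import *
st(); d=snap('top','t4'); s=snap('scene','s4')
a=cv2.resize(d['frame'][195:260,220:330],None,fx=5,fy=5,interpolation=cv2.INTER_CUBIC)
b=cv2.resize(s['frame'][:250,100:350],None,fx=2.2,fy=2.2,interpolation=cv2.INTER_CUBIC)[:,:550]
o=np.vstack([a,b[-270:]]).astype(float); cv2.imwrite('pics/c4.png',np.clip(o[:,:,::-1]*1.8,0,255).astype(np.uint8))
```

```text
t 9.3 tcp [ 478.6 -168.   195.6] y-yaw 0.472 xax [ 0.    -0.003 -1.   ] F [-0.1 -0.3 -0.5] w 44.9 j [ 0.81  0.36 -0.74  1.84  0.28  1.05  0.43]
```

View pics/c4.png

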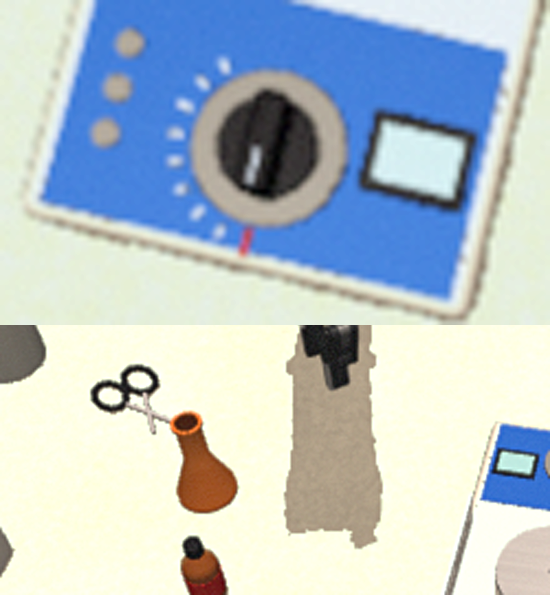

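The knob's white stripe now points at the red tick. The flask is untouched, with its lip at scene pixel (184.5,172). Next I'll cross-check the tool offset and the flask position in the scene view.

Run:
```python
from h import *
s=load('s4')
print('lip pred',proj(s,(.442,-.3265,.11)),'from scene',ray(s,184.5,172.3,.11))
c,q=np.cos(.472),np.sin(.472)
for z in(.188,.2,.211): print(z,proj(s,(.4786+.028*c,-.168+.028*q,z)),proj(s,(.4786+.022*c,-.168+.022*q,z)))
b=cv2.resize(s['frame'][120:180,220:290],None,fx=10,fy=10,interpolation=cv2.INTER_CUBIC).astype(float)
cv2.imwrite('pics/c5.png',np.clip(b[:,:,::-1]*3,0,255).astype(np.uint8)[:600])
```

```text
lip pred (np.float64(183.17057168170703), np.float64(170.54985538554993)) from scene [ 0.44763959 -0.32267346  0.11      ]
0.188 (np.float64(253.06815969320297), np.float64(163.61094270539877)) (np.float64(251.90070826213176), np.float64(161.81887315291573))
0.2 (np.float64(252.39966888938244), np.float64(159.545189447623)) (np.float64(251.2239954279686), np.float64(157.75061957786872))
0.211 (np.float64(251.7762520723352), np.float64(155.75357565073028)) (np.float64(250.5929471009219), np.float64(153.95689130358565))
```

View pics/c5.png

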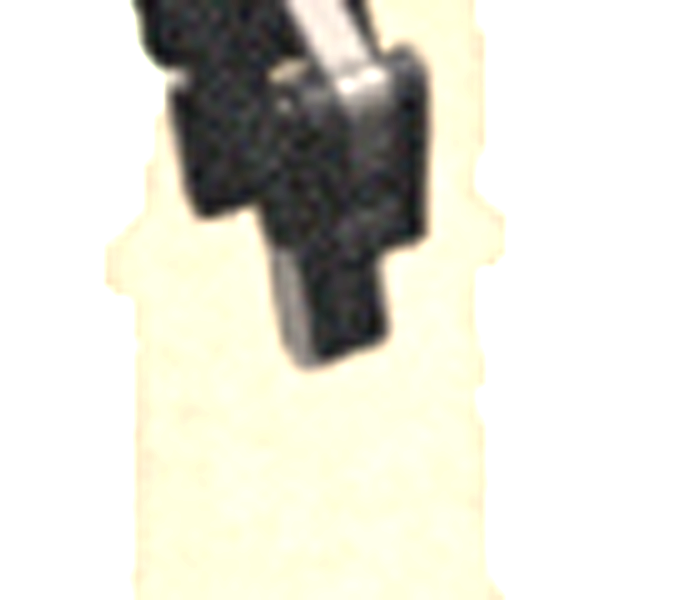

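Call:
carry_out --pt "-6 -27 0" --pt "-6 -27 0" --pt "-6 -27 0" --pt "-6 -27 0" --pt "-6 -27 0" --pt "-5 -23 0" --pt "0 0 0" --pt "0 0 0" --yaw '[-0.08,-0.08,-0.08,-0.08,-0.08,-0.07,0,0]' --grip 70

```text
t: 10.07
eef_pos: [0.4441, -0.3195, 0.1953]
tcp_rot: [0.496, 0.504, -0.496, 0.504]
force: [0.5, 0.4, 0.3]
width: 0.0699
```

Call:
carry_out --pt "0 0 -15" --pt "0 0 -15" --pt "0 0 -15" --pt "0 0 -10" --pt "0 0 -5" --pt "0 0 0" --yaw '[0,0,0,0,0,0]'

```text
t: 10.57
eef_pos: [0.444, -0.3179, 0.1345]
tcp_rot: [0.496, 0.505, -0.495, 0.504]
force: [-0.2, -0.5, 0.4]
width: 0.0703
```

Run:
```python
from h import *
st(); s=snap('scene','s6')
b=cv2.resize(s['frame'][110:230,120:250],None,fx=5,fy=5,interpolation=cv2.INTER_CUBIC).astype(float)
cv2.imwrite('pics/c6.png',np.clip(b[:,:,::-1]*2,0,255).astype(np.uint8))
```

```text
t 10.57 tcp [ 444.  -317.9  134.5] y-yaw 0.018 xax [-0.001  0.001 -1.   ] F [-0.2 -0.5  0.4] w 70.3 j [ 0.94  0.46 -0.56  1.83  0.3   0.94  0.26]
```

View pics/c6.png

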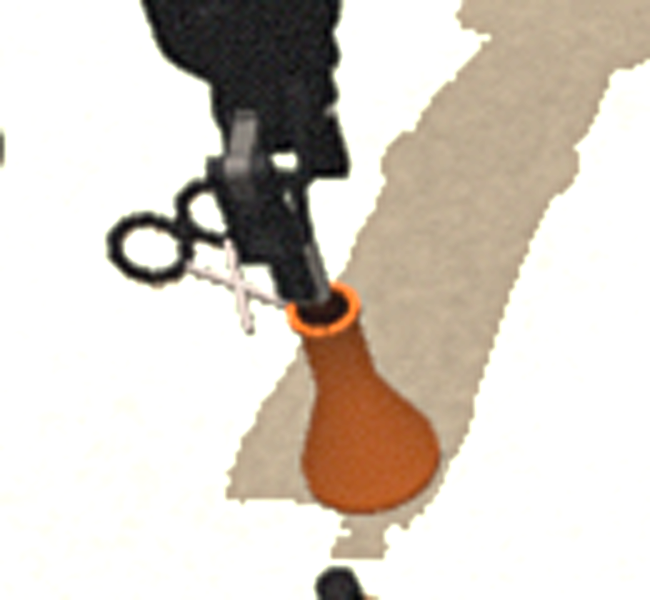

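Call:
carry_out --pt "-1.5 -8.5 0" --pt "0 0 0" --pt "0 0 -12" --pt "0 0 -12" --pt "0 0 -12" --pt "0 0 0" --yaw '[0,0,0,0,0,0]'

```text
t: 11.12
eef_pos: [0.4407, -0.3268, 0.0962]
tcp_rot: [0.496, 0.506, -0.496, 0.502]
force: [0.4, 0.4, -0.1]
width: 0.0701
```

Call:
carry_out --pt "0 0 -10" --pt "0 0 -10" --pt "0 0 -10" --pt "0 0 -8" --pt "0 0 -6" --pt "0 0 0" --yaw '[0,0,0,0,0,0]'

```text
t: 11.62
eef_pos: [0.4418, -0.3273, 0.0537]
tcp_rot: [0.496, 0.505, -0.496, 0.503]
force: [0.3, 0.0, -0.7]
width: 0.0703
```

Run:
```python
from h import *
st(); s=snap('scene','s7')
b=cv2.resize(s['frame'][120:230,130:250],None,fx=5,fy=5,interpolation=cv2.INTER_CUBIC).astype(float)
cv2.imwrite('pics/c7.png',np.clip(b[:,:,::-1]*2,0,255).astype(np.uint8))
```

```text
t 11.62 tcp [ 441.8 -327.3   53.7] y-yaw 0.016 xax [-0.002  0.001 -1.   ] F [ 0.3  0.  -0.7] w 70.3 j [ 0.91  0.56 -0.51  1.9   0.38  0.78  0.21]
```

View pics/c7.png

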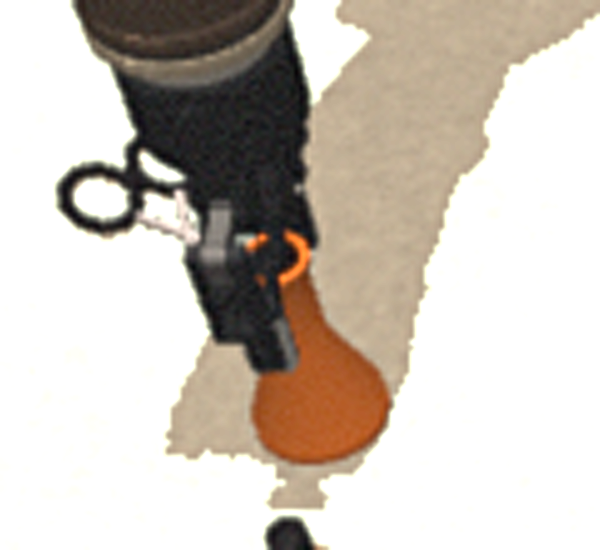

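Run:
```python
from h import *
s=load('s7')
C=lambda P:tuple(np.round([(proj(s,P)[0]+1.3-130)*5,(proj(s,P)[1]+1.6-120)*5]))
print('lip',C((.442,-.3265,.11)),'neck',C((.442,-.3265,.06)),'foot',C((.442,-.3265,0)))
for w in(.036,.045):
  for z in(.046,.06,.07,.08): print(w,z,C((.442+w,-.327,z)))
```

```text
lip (np.float64(272.0), np.float64(261.0)) neck (np.float64(296.0), np.float64(334.0)) foot (np.float64(322.0), np.float64(416.0))
0.036 0.046 (np.float64(291.0), np.float64(412.0))
0.036 0.06 (np.float64(284.0), np.float64(392.0))
0.036 0.07 (np.float64(279.0), np.float64(378.0))
0.036 0.08 (np.float64(274.0), np.float64(364.0))
0.045 0.046 (np.float64(288.0), np.float64(426.0))
0.045 0.06 (np.float64(281.0), np.float64(407.0))
0.045 0.07 (np.float64(276.0), np.float64(393.0))
0.045 0.08 (np.float64(271.0), np.float64(379.0))
```

The projection agrees: the finger is level with the neck in y and its tip is about 80 mm above the table. Closing gently.

Call:
carry_out --pt "0 0 0" --pt "0 0 0" --pt "0 0 0" --pt "0 0 0" --pt "0 0 0" --pt "0 0 0" --pt "0 0 0" --yaw '[0,0,0,0,0,0,0]' --grip 15 --grip_force 30

```text
t: 12.25
eef_pos: [0.4432, -0.3279, 0.0558]
tcp_rot: [0.496, 0.504, -0.496, 0.504]
force: [1.0, -1.2, 5.5]
width: 0.0308
```

Call:
carry_out --pt "0 0 4" --pt "0 0 6" --pt "0 0 10" --pt "0 0 10" --pt "0 0 0" --yaw '[0,0,0,0,0]'

```text
t: 12.67
eef_pos: [0.4437, -0.3283, 0.0876]
tcp_rot: [0.496, 0.503, -0.496, 0.505]
force: [1.2, 0.5, -0.4]
width: 0.031
```

Run:
```python
from h import *
st(); s=snap('scene','s8')
b=cv2.resize(s['frame'][110:230,120:250],None,fx=4,fy=4,interpolation=cv2.INTER_CUBIC).astype(float)
cv2.imwrite('pics/c8.png',np.clip(b[:,:,::-1]*2,0,255).astype(np.uint8))
```

```text
t 12.67 tcp [ 443.7 -328.3   87.6] y-yaw 0.016 xax [ 0.003 -0.002 -1.   ] F [ 1.2  0.5 -0.4] w 31.0 j [ 0.93  0.52 -0.53  1.87  0.34  0.84  0.23]
```

View pics/c8.png

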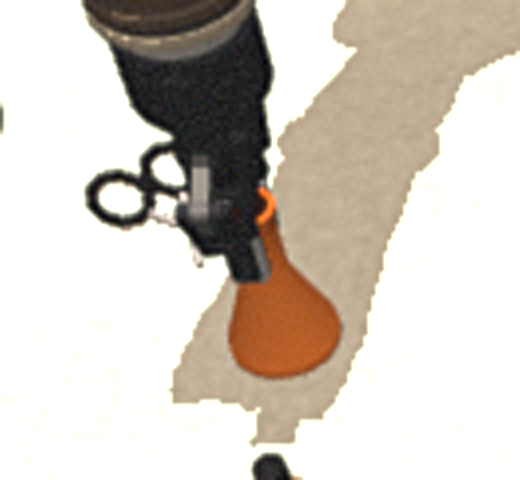

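Run:
```python
from h import *
s=load('s8')
C=lambda P:tuple(np.round([(proj(s,P)[0]+1.3-120)*4,(proj(s,P)[1]+1.6-110)*4]))
for z in np.arange(.07,.125,.008): print('tip',round(z,3),C((.463,-.328,z)))
for z in(.02,.03,.035,.04):
  print('flask foot lowest',z,max((C((.4437+.033*np.cos(a),-.328+.033*np.sin(a),z)) for a in np.linspace(-2,2,30)),key=lambda p:p[1]),'lip ctr',C((.4437,-.328,z+.11)),'right lip',C((.4437,-.328+.0165,z+.11)), 'foot L/R',C((.4437,-.361,z+.006)),C((.4437,-.295,z+.006)))
```

```text
tip 0.07 (np.float64(265.0), np.float64(323.0))
tip 0.078 (np.float64(262.0), np.float64(314.0))
tip 0.086 (np.float64(259.0), np.float64(304.0))
tip 0.094 (np.float64(256.0), np.float64(295.0))
tip 0.102 (np.float64(253.0), np.float64(285.0))
tip 0.11 (np.float64(250.0), np.float64(276.0))
tip 0.118 (np.float64(247.0), np.float64(266.0))
flask foot lowest 0.02 (np.float64(277.0), np.float64(396.0)) lip ctr (np.float64(247.0), np.float64(226.0)) right lip (np.float64(276.0), np.float64(225.0)) foot L/R (np.float64(231.0), np.float64(349.0)) (np.float64(341.0), np.float64(345.0))
flask foot lowest 0.03 (np.float64(273.0), np.float64(385.0)) lip ctr (np.float64(243.0), np.float64(214.0)) right lip (np.float64(272.0), np.float64(213.0)) foot L/R (np.float64(227.0), np.float64(338.0)) (np.float64(338.0), np.float64(334.0))
flask foot lowest 0.035 (np.float64(271.0), np.float64(380.0)) lip ctr (np.float64(241.0), np.float64(207.0)) right lip (np.float64(271.0), np.float64(207.0)) foot L/R (np.float64(225.0), np.float64(332.0)) (np.float64(336.0), np.float64(329.0))
flask foot lowest 0.04 (np.float64(262.0), np.float64(374.0)) lip ctr (np.float64(239.0), np.float64(201.0)) right lip (np.float64(269.0), np.float64(200.0)) foot L/R (np.float64(223.0), np.float64(327.0)) (np.float64(335.0), np.float64(323.0))
```

The foot is about 34 mm up and the tips are about 69 mm above it. The 31 mm opening suggests the pads' upper ends bear on the lip (33 mm) and not on the neck (28 mm). I'll set it down and regrip about 8 mm lower.

Call:
carry_out --pt "0 0 -10" --pt "0 0 -8" --pt "0 0 -5" --pt "0 0 -3" --pt "0 0 -2" --pt "0 0 -2" --pt "0 0 0" --pt "0 0 0" --yaw '[0,0,0,0,0,0,0,0]'

```text
t: 13.38
eef_pos: [0.4429, -0.3275, 0.0558]
tcp_rot: [0.496, 0.504, -0.496, 0.504]
force: [-2.8, 1.2, 6.3]
width: 0.0305
```

Call:
carry_out --pt "0 0 0" --pt "0 0 0" --pt "0 0 0" --pt "0 0 0" --pt "0 0 0" --yaw '[0,0,0,0,0]' --grip 50

```text
t: 13.8
eef_pos: [0.4425, -0.3278, 0.0551]
tcp_rot: [0.496, 0.504, -0.496, 0.504]
force: [-0.1, -0.4, 0.3]
width: 0.0501
```

Call:
carry_out --pt "0 0 -3" --pt "0 0 -3" --pt "0 0 -2" --pt "0 0 0" --yaw '[0,0,0,0]'

```text
t: 14.13
eef_pos: [0.4421, -0.3275, 0.0465]
tcp_rot: [0.496, 0.504, -0.496, 0.504]
force: [-0.0, 0.1, 0.4]
width: 0.0501
```

Call:
carry_out --pt "0 0 0" --pt "0 0 0" --pt "0 0 0" --pt "0 0 0" --pt "0 0 0" --pt "0 0 0" --yaw '[0,0,0,0,0,0]' --grip 15

```text
t: 14.63
eef_pos: [0.4426, -0.3277, 0.0473]
tcp_rot: [0.496, 0.504, -0.496, 0.504]
force: [-0.7, 0.2, 0.1]
width: 0.0279
```

Now gripping the neck (27.9 mm). Lifting and carrying.

Call:
carry_out --pt "0 0 4" --pt "0 0 8" --pt "0 0 14" --pt "0 0 16" --pt "0 0 16" --pt "0 0 16" --pt "0 0 16" --pt "0 0 16" --pt "0 0 16" --pt "0 0 14" --pt "0 0 8" --pt "0 0 0" --yaw '[0,0,0,0,0,0,0,0,0,0,0,0]'

```text
t: 15.63
eef_pos: [0.4435, -0.3281, 0.1934]
tcp_rot: [0.496, 0.503, -0.496, 0.505]
force: [1.1, 0.4, -0.2]
width: 0.0284
```

Call:
carry_out --pt "4 8 0" --pt "8 16 0" --pt "9 18 0" --pt "9 18 0" --pt "9 18 0" --pt "9 18 0" --pt "9 18 0" --pt "9 18 0" --pt "9 18 0" --pt "9 18 0" --pt "9 18 0" --pt "9 18 0" --yaw '[0,0,0,0,0,0,0,0,0,0,0,0]'

```text
t: 16.63
eef_pos: [0.5442, -0.1219, 0.19]
tcp_rot: [0.496, 0.505, -0.496, 0.503]
force: [0.8, -1.0, -1.6]
width: 0.0281
```

Call:
carry_out --pt "9 18 0" --pt "9 18 0" --pt "9 18 0" --pt "9 18 0" --pt "9 18 0" --pt "9 18 0" --pt "9 18 0" --pt "8 16 0" --pt "4 8 0" --pt "0 0 0" --pt "0 0 0" --yaw '[0,0,0,0,0,0,0,0,0,0,0]'

```text
t: 17.55
eef_pos: [0.6189, 0.0263, 0.1904]
tcp_rot: [0.495, 0.504, -0.496, 0.504]
force: [0.0, -0.3, -1.4]
width: 0.0279
```

Call:
carry_out --pt "3 8 0" --pt "2.5 7 0" --pt "0 0 0" --pt "0 0 -10" --pt "0 0 -10" --pt "0 0 -10" --pt "0 0 -10" --pt "0 0 -8" --pt "0 0 -4" --pt "0 0 0" --yaw '[0,0,0,0,0,0,0,0,0,0]'

```text
t: 18.38
eef_pos: [0.6243, 0.041, 0.1377]
tcp_rot: [0.495, 0.504, -0.497, 0.503]
force: [-1.0, 0.4, -0.6]
width: 0.0281
```

Run:
```python
from h import *
st(); s=snap('scene','s9')
b=cv2.resize(s['frame'][130:310,280:420],None,fx=3.3,fy=3.3,interpolation=cv2.INTER_CUBIC).astype(float)
cv2.imwrite('pics/c9.png',np.clip(b[:,:,::-1]*1.6,0,255).astype(np.uint8))
```

```text
t 18.38 tcp [624.3  41.  137.7] y-yaw 0.016 xax [-0.002 -0.    -1.   ] F [-1.   0.4 -0.6] w 28.1 j [ 0.25  0.58 -0.6   1.62  0.37  1.05 -0.45]
```

View pics/c9.png

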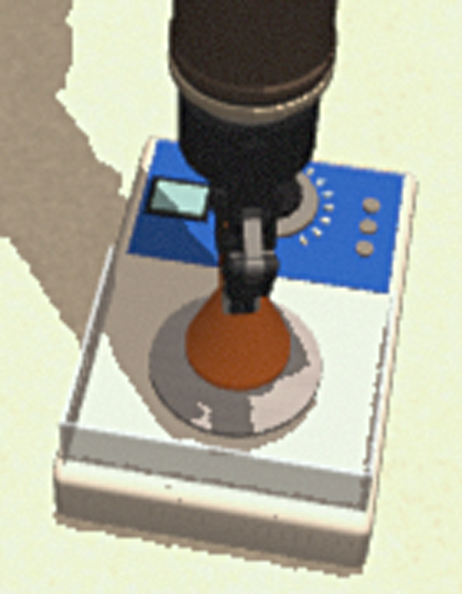

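The flask is over the pan's middle, with the foot at crop (239,~360) against the pan's (236,363), and it is upright. Lowering slowly.

Call:
carry_out --pt "0 0 -3" --pt "0 0 -2" --pt "0 0 -2" --pt "0 0 -1" --pt "0 0 -1" --pt "0 0 0" --yaw '[0,0,0,0,0,0]'

```text
t: 18.93
eef_pos: [0.625, 0.0412, 0.1301]
tcp_rot: [0.496, 0.504, -0.496, 0.504]
force: [0.2, 0.4, -0.5]
width: 0.0282
```

Call:
carry_out --pt "0 0 -1" --pt "0 0 -1" --pt "0 0 0" --pt "0 0 0" --pt "0 0 0" --yaw '[0,0,0,0,0]'

```text
t: 19.35
eef_pos: [0.6251, 0.0413, 0.1282]
tcp_rot: [0.496, 0.504, -0.496, 0.504]
force: [-0.8, 0.2, -0.8]
width: 0.0281
```

Call:
carry_out --pt "0 0 -1" --pt "0 0 -1" --pt "0 0 0" --pt "0 0 0" --pt "0 0 0" --yaw '[0,0,0,0,0]'

```text
t: 19.77
eef_pos: [0.6252, 0.0413, 0.1263]
tcp_rot: [0.496, 0.504, -0.496, 0.504]
force: [1.0, -0.4, 0.5]
width: 0.0283
```

Run:
```python
from h import *
st(); s=snap('scene','s10'); st()
```

```text
t 19.77 tcp [625.2  41.3 126.3] y-yaw 0.016 xax [ 0.  0. -1.] F [ 1.  -0.4  0.5] w 28.3 j [ 0.24  0.6  -0.6   1.64  0.38  1.03 -0.46]
t 19.82 tcp [625.2  41.3 126.3] y-yaw 0.016 xax [ 0.  0. -1.] F [ 0.8 -0.8  0. ] w 28.1 j [ 0.24  0.6  -0.6   1.64  0.38  1.03 -0.46]
```

Call:
carry_out --pt "0 0 -1" --pt "0 0 0" --pt "0 0 0" --pt "0 0 0" --yaw '[0,0,0,0]'

```text
t: 20.15
eef_pos: [0.6252, 0.0413, 0.1253]
tcp_rot: [0.496, 0.504, -0.496, 0.504]
force: [0.3, -0.3, 0.2]
width: 0.0277
```

Call:
carry_out --pt "0 0 -1" --pt "0 0 0" --pt "0 0 0" --pt "0 0 0" --yaw '[0,0,0,0]'

```text
t: 20.48
eef_pos: [0.6252, 0.0413, 0.1244]
tcp_rot: [0.496, 0.504, -0.496, 0.504]
force: [1.0, -1.1, 1.1]
width: 0.0282
```

Force moved from about −0.8 N to about +1 N, so the pan is carrying the flask. I'll ease up 1 mm so that it settles without a jolt, then open.

Call:
carry_out --pt "0 0 1" --pt "0 0 0" --pt "0 0 0" --pt "0 0 0" --yaw '[0,0,0,0]' --grip_force 20

```text
t: 20.82
eef_pos: [0.6251, 0.0413, 0.1252]
tcp_rot: [0.496, 0.504, -0.496, 0.504]
force: [1.0, 0.2, 1.0]
width: 0.0281
```

Call:
carry_out --pt "0 0 0" --pt "0 0 0" --pt "0 0 0" --pt "0 0 0" --pt "0 0 0" --pt "0 0 0" --yaw '[0,0,0,0,0,0]' --grip 55

```text
t: 21.32
eef_pos: [0.625, 0.0413, 0.1252]
tcp_rot: [0.496, 0.504, -0.496, 0.504]
force: [0.2, -0.4, 0.4]
width: 0.0551
```

Call:
carry_out --pt "0 0 5" --pt "0 0 10" --pt "0 0 15" --pt "0 0 15" --pt "0 0 15" --pt "0 0 15" --pt "0 0 15" --pt "0 0 15" --pt "0 0 15" --pt "0 0 10" --pt "0 0 0" --yaw '[0,0,0,0,0,0,0,0,0,0,0]'

```text
t: 22.23
eef_pos: [0.6262, 0.0418, 0.2584]
tcp_rot: [0.497, 0.503, -0.495, 0.505]
force: [0.5, 1.2, -0.6]
width: 0.0549
```

Call:
carry_out --pt "-8 -25 0" --pt "-8 -25 0" --pt "-8 -25 0" --pt "-8 -25 0" --pt "-8 -25 0" --pt "-8 -25 0" --pt "-8 -25 0" --pt "-8 -25 0" --pt "-8 -25 0" --pt "-8 -25 0" --pt "0 0 0" --pt "0 0 0" --yaw '[0,0,0,0,0,0,0,0,0,0,0,0]'

```text
t: 23.23
eef_pos: [0.544, -0.2107, 0.2545]
tcp_rot: [0.497, 0.503, -0.497, 0.503]
force: [1.0, 1.8, -0.8]
width: 0.0549
```

Run:
```python
from h import *
st(); d=snap('top','t11'); s=snap('scene','s11')
a=cv2.resize(d['frame'][100:265,215:350],None,fx=3,fy=3,interpolation=cv2.INTER_CUBIC)
b=cv2.resize(s['frame'][135:300,290:415],None,fx=3,fy=3,interpolation=cv2.INTER_CUBIC)
o=np.hstack([a,b]).astype(float); cv2.imwrite('pics/c11.png',np.clip(o[:,:,::-1]*1.6,0,255).astype(np.uint8))
```

```text
t 23.23 tcp [ 544.  -210.7  254.5] y-yaw 0.012 xax [-0.001 -0.    -1.   ] F [ 1.   1.8 -0.8] w 54.9 j [ 0.71  0.41 -0.61  1.58  0.24  1.23  0.07]
```

The picture limit is reached, so I'll check by numbers: fit the foot and lip circles from the amber pixels, and find the stripe.

Run:
```python
from h import *
d=load('t11'); t0=load('t4')
im=d['frame']; hsv=cv2.cvtColor(im,cv2.COLOR_RGB2HSV)
m=((hsv[...,0]<16)&(hsv[...,1]>140)).astype(np.uint8); m[:100]=0;m[265:]=0;m[:,:215]=0;m[:,350:]=0
n,l,stt,c=cv2.connectedComponentsWithStats(m); print(stt[1:],c[1:])
# predicted silhouette for flask at pan centre
for P,r in(((.6247,.0411,.083),.033),((.6247,.0411,.189),.0165)):
    q=np.array([proj(d,(P[0]+r*np.cos(a),P[1]+r*np.sin(a),P[2])) for a in np.linspace(0,6.28,60)]); print('pred box',q.min(0).round(1),q.max(0).round(1))
k=lambda D:D['frame'][205:245,255:295].astype(int)
print('knob change since zeroed',np.abs(k(d)-k(t0)).mean(),np.abs(k(d)-k(load('top0'))).mean())
# bystanders: vial, canister, jar regions vs start
z=load('top0')['frame'].astype(int)
for nme,(x,y) in dict(vial=(447,179),can=(160,243),jar=(173,182)).items():
    print(nme,np.abs(z[y-14:y+14,x-14:x+14]-im[y-14:y+14,x-14:x+14]).mean())
s=load('s11'); h=cv2.cvtColor(s['frame'],cv2.COLOR_RGB2HSV); m=((h[...,0]<16)&(h[...,1]>140)).astype(np.uint8); m[:130]=0;m[290:]=0;m[:,:300]=0;m[:,:][:,410:]=0
ys,xs=np.where(m); print('scene box',xs.min(),xs.max(),ys.min(),ys.max(),'pred foot',proj(s,(.6247,.0411,.079)),'pred lip',proj(s,(.6247,.0411,.189)))
for y in range(ys.min(),ys.max()+1,8): r=xs[ys==y]; print(y,r.min(),r.max())
```

```text
[[275 132  30  38 833]] [[288.99519808 151.91956783]]
pred box [275.4 140.1] [306.1 169.8]
pred box [279.5 131.1] [297.1 148. ]
knob change since zeroed 7.361875 11.047291666666666
vial 37.4328231292517
can 10.923894557823129
jar 12.002551020408163
scene box 337 367 199 250 pred foot (np.float64(349.52928315304194), np.float64(238.3361759094551)) pred lip (np.float64(351.4668791886318), np.float64(205.05670345671845))
199 352 355
207 346 361
215 348 359
223 345 360
231 339 365
239 337 366
247 341 363
```

Run:
```python
from h import *
for t in('top0','t4','t11'):
    d=load(t); g=d['frame'].min(2)[214:236,263:285].astype(int)
    yy,xx=np.mgrid[214:236,263:285]; m=((xx-273.3)**2+(yy-224.3)**2<8.5**2)&(g>np.median(g)+30)
    w=g[m]; print(t,m.sum(),np.average(xx[m],weights=w) if m.any() else 0,np.average(yy[m],weights=w) if m.any() else 0)
for a in('s4','s11'):
    h=cv2.cvtColor(load(a)['frame'],cv2.COLOR_RGB2HSV)[222:256,175:210]; m=(h[...,1]>140)&((h[...,0]<16)|(h[...,0]>172)); ys,xs=np.where(m); print('vial',a,m.sum(),xs.mean()+175,ys.mean()+222)
```

```text
top0 11 267.7037037037037 222.55683269476373
t4 16 270.10390625 227.6828125
t11 15 270.15842490842493 227.67307692307693
vial s4 339 192.3480825958702 242.0353982300885
vial s11 340 192.39705882352942 242.11176470588236
```

The knob stripe and the vial have not moved since the zeroing, and the flask stands where predicted. Handing in.

```bash
python3 -c "
from station import robot; print(robot.job_done())"
```

```text
the job is handed in; nothing more can be done
None
```

I turned the knob anticlockwise to its zero stop, then lifted the flask by its neck, set it on the weighing pan and released it. I handed the job in at about 23 s; no verdict was reported.

**Knob:** I felt the stop as a moment of about −0.59 N m. The picture taken after release shows the white stripe on the red tick. The stripe's pixel position was the same in the last image.

**Flask:** My last check, in both cameras, puts the flask upright on the pan, within a few mm of its centre. It was gripped at 30 N or less. By my estimate the pan carried at most about 3 N.

**What went wrong or disagreed:**
- **Height reading:** the fingertips were about 23 mm higher than the TCP reading implied. The first pinch on the knob closed on nothing, and my downward probe pressed the knob's top with about 36 N before I corrected for it.
- **First flask grip:** it appeared to be on the lip (31 mm opening), so I set the flask back down and gripped the neck lower (28 mm).
- **Scene camera:** it was about 1.5 pixels (3–4 mm) off from the top camera.
- **Final picture not viewed:** the picture limit was reached, so the last check was numerical only.
- **Bystanders:** the vial is unmoved in the scene view. The canister and jar I checked only by a rough image difference; the arm never went near them.

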